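# Set the heater controller to level five and start it

### The job

Set the heater controller to level five and start it: with a fingertip, push the upright tab of its rotary selector clockwise, counting the clicks, until the tab rests at the fifth of the seven marks (the first is the smallest, at the left end), and never go beyond the fifth. Only then press the round start button fully down and let it come up again. Only push the selector, gently: do not grip it, and leave the loupe, the die tray and the tweezers around the controller where they are.

Things in the scene. Friction and masses are not known exactly. Their poses are not given: they have to be found in the camera images.
- controller: heater controller, a grey box fixed to the bench, 170 mm (its x) by 240 mm (its y), 56 mm high to its dark flat top panel; origin at the centre of its underside; x points away from the robot (yaw within 0.3 rad), y left, z up. The selector dial is on the left half of the top, the start button at the front right, a blank flush display at the rear right
- selector (a joint): turn of the selector, rad, growing clockwise from above. Seven sprung clicks 0.524 apart: 0 (first, tab to the controller's +y) .. 1.571 (fourth, tab to +x), 2.094 (fifth) .. 3.142 (tab to -y); white marks on the panel grow from first to seventh. Starts at the first, second or third. Pushed over half-way (0.262) it snaps to the next, less and it springs back; takes 3 to 6 N at the tab
- selector_axis (a point): centre of the flat metal selector dial (92 mm diameter, free surface all round the tab), on its upper face, 66 mm above the bench; the dial turns about the vertical through this point
- tab (a point): centre of the top of the selector's upright black finger tab (95 mm above the bench). The tab is a flat paddle on the dial: 12 mm thick across the turning direction, from 18 to 44 mm from the dial axis, 29 mm high above the dial; it turns with the dial and points at the mark. This point lies 31 mm from the dial axis
- start (a joint): travel of the start button in m: 0 up, 0.006 fully down; sprung, it comes up again when let go; fully down takes about 5 N. More than 0.0045 counts as pressed
- start_top (a point): centre of the top of the white start button (30 mm diameter, in a round grey housing of 46 mm diameter whose rim stands 10 mm below the button's top); 78 mm above the bench when up; it is pressed straight down
- loupe: bystander: loose folding loupe, 52x30x16 mm, on the bench to the right of the controller; origin at the centre of its underside
- waffle_c: bystander: loose pale die tray, 51x51x10 mm, on the bench behind the controller, right of the tweezers; origin at the centre of its underside
- tweezers_b: bystander: loose dark tweezers, 18x118x10 mm (long along its y), on the bench behind the controller; origin at the centre of the underside

How it is judged:
On the way, in this order (a step that is already met when the one before it is completed fails the run):
1. the selector rests at the fifth position, start button still up (value of joint selector between 1.944 and 2.244 rad and value of joint start below 0.001 m), for 0.3 s.
2. the start button is pressed down with the selector at the fifth position (value of joint selector between 1.944 and 2.244 rad and value of joint start above 0.0045 m), for 0.1 s.
At the end, for the whole second after the job is handed in: The selector rests at the fifth position (2.094 rad, within 0.15 rad), the start button has been pressed and is up again (under 1 mm), and the loupe, die tray and tweezers lie within 20 mm of where they were (all of step 1 and velocity of joint selector between -0.1 and 0.1 rad/s and distance of each of loupe, waffle_c, tweezers_b from where it was at the start of the episode below 0.02 m); the robot touches nothing.
It fails at once if the selector is turned past the fifth position, more than half-way to the sixth (value of joint selector above 2.38 rad).
It fails at once if the start button is pressed while the selector is not at the fifth position (value of joint start above 0.003 m and not (value of joint selector between 1.944 and 2.244 rad)).
It fails at once if the selector is gripped or forced (over 30 N from the fingers) (contact force between the fingers and selector above 30 N).
It fails at once if a bystander (loupe, die tray, tweezers) is moved by more than 20 mm or lifted (distance of any of loupe, waffle_c, tweezers_b from where it was at the start of the episode above 0.02 m or height (world z) of any of loupe, waffle_c, tweezers_b above 0.015 m).
It also fails if it takes over 69 s, if anything falls off the work surface, if the arm or the gripper's body presses on something with over 40 N, if the wrist force passes 120 N, or if a joint passes its speed limit or range.

### The arm

A 7-joint arm with a two-finger parallel gripper is mounted at the origin on a cart in front of the work surface, level with it; the furniture and walls round the work are solid. World frame = base frame: x ahead of the robot, y to its left, z up, the work surface at z = 0. Lengths are in m, angles in rad, forces in N, time in s.
With the tool pointing down it reaches from about 0.4 to 0.85 m from the base axis. Payload 4.5 kg.
Tool frame: the origin (TCP) lies on the centre line of the jaws, within the pads' length; the fingertips stand 11 mm ahead of it and the grasp point (between the pads) lies 8 mm behind it; z points along the fingers, x is the direction in which the jaws open and shut, and the axes are right-handed (so a half turn about z gives the same grasp; the last joint's range is limited). The gripper opens to 85 mm and grips with 20 to 120 N. Pads are 22 mm wide; open, the fingers measure 114 mm over their backs; the gripper's body (76 mm by 85 mm) begins 54 mm behind the grasp point. The pads swing forward as they close: fully open they stand 13 mm farther back than shut.
Start: joints at [1.195, 0.689, -0.195, 1.565, 0.157, 0.902, -0.215], TCP at [0.249, -0.573, 0.242] pointing down, gripper open.
Joint ranges: [-3.01, 3.01], [-0.46, 2.08], [-1.47, 1.51], [0.13, 2.56], [-1, 4.14], [0.04, 2.09], [-2.66, 2.66]. Speed limits (rad/s): [2.57, 2.57, 3.14, 3.14, 3.14, 3.14, 3.14].

### API

Orientations are given as a rotation vector (axis times angle).
In Python, from rig import arm gives the robot as it stands.
- The arm moves only by the tool apply_moves, never from a script. Its argument "increments" is a list of rows, each a list of 7 numbers: the gripper command: -1 is fully open, 1 is shut, values between are in proportion, then the shift along the tool's x, y, z in m, then the turn, a rotation vector about the tool's x, y, z in degrees. A call has 1 to 8 rows; each row is the pose to reach, as a shift and turn from the pose commanded when the call began, along the tool's axes at that moment; what a row does not reach only later rows make up. A row lasts 1/10 s, in which the tool goes at most 50 mm and 8.59 degrees, less where a joint would pass 70% of its speed; a pose out of reach is approached as far as the arm can. A call with a gripper value outside its range is refused whole. The fingers move at their own pace and stop on an object; "newtons" is the grip in N (left out, the last holds). Time passes only in rows, so rows that repeat a pose let the fingers close. It gives the time, the measured TCP pose, the force and the opening at its end, in the units of the state.
- arm.sense(): the state, without advancing time (a new reading comes with each control period).
- arm.snapshot(name): name is "scene" or "top" or "wrist"; returns (picture, depth): 480x640x3 uint8, red, green, blue; 480x640 float32, m along the optical axis (not along the pixel's ray), 0 where there is no reading.
- arm.calibration(name): a dict with "fx", "fy", "cx", "cy" (pixels), "distortion" ([k1, k2, p1, p2, k3] as OpenCV has them; the pictures are not rectified), "rvec" (rotation vector, rad) and "tvec" (3), from world to camera coordinates, as OpenCV has them. Camera axes: x right, y down, z forward; pixel columns grow to the right and rows downward; lengths in m; the calibration is good to about 2 mm. A picture is of the moment at which its call begins: read the wrist's pose just before it. calibration takes no time and is no camera call; for the wrist camera it gives the pose at the moment of the call.
- arm.job_done(): hands the job in, once; it reports no verdict.
Trained networks look in the newest picture that a camera, given by its name, has taken for a name from the list of things; names that differ only in an ending like _2 or _b are one class to them, and where a whole thing is asked for, a point or a joint stands for the part that bears it (a point fixed in the world has none). Each returns a list of dicts, best first, with "confidence" (0 to 1); they miss things now and then, are a little off and sometimes report something else, mostly with a low value. They report only what shows in the picture. A call takes as long as a camera call.
- arm.search_frame(camera, query): "point" ([x, y, z] in m, in the coordinates of the camera as it stood for that picture, good to about 4 mm: the middle of the surface that is visible of it).
The state is a dict: "time": time; "joint_pos": joint angles; "joint_vel": joint speeds; "tau": joint torques, N m; "tcp_pos": TCP position; "tcp_rot": TCP orientation; "wrist_force": force on the tool from outside, world axes, zero at the start; "moment": the same for the moment, N m; "grip_width": finger opening in m.
Only numpy, scipy, OpenCV 4.12 (cv2) and the standard library are available. Lean on these libraries where they do the work, as an engineer would, in place of code of your own. Each camera call takes 0.05 s, during which the arm holds its last target. There are 200 camera calls.

## Working session

There is one attempt and no reset: what is moved stays moved. The work goes in short steps, Python scripts to look and compute and a tool call to move; the robot and the scene stay as the last step left them, time stands still between calls to the robot, and variables do not carry over. Pictures are saved under pics/ and viewed, about 8 in all and at most 12, crops included, and the job is handed in when it is done.

Besides the shell and the picture viewer there is one more tool, called after "Request:" by a JSON object that holds its "name" and its "arguments". apply_moves: Moves the arm, as the interface text tells. Its arguments: {"type":"object","properties":{"increments":{"type":"array","items":{"type":"array","items":{"type":"number"}}},"newtons":{"type":"number"}},"required":["increments"]}

```bash
mkdir -p pics
cat > h.py <<'E'
import numpy as np, cv2
from rig import arm
def cam2w(c,p):
    R=cv2.Rodrigues(np.array(c["rvec"],float))[0]; return R.T@(np.array(p)-np.array(c["tvec"],float).ravel())
def pix2w(c,uv,z):
    "pixel to world on plane z"
    K=np.array([[c["fx"],0,c["cx"]],[0,c["fy"],c["cy"]],[0,0,1]])
    n=cv2.undistortPoints(np.array([[uv]],float),K,np.array(c["distortion"],float)).ravel()
    o=cam2w(c,[0,0,0]); d=cam2w(c,[n[0],n[1],1])-o
    return o+d*(z-o[2])/d[2]
def w2pix(c,P):
    K=np.array([[c["fx"],0,c["cx"]],[0,c["fy"],c["cy"]],[0,0,1]])
    return cv2.projectPoints(np.array(P,float).reshape(-1,1,3),np.array(c["rvec"],float),np.array(c["tvec"],float),K,np.array(c["distortion"],float))[0].reshape(-1,2)
def save(n,im): cv2.imwrite("pics/"+n,cv2.cvtColor(im,cv2.COLOR_RGB2BGR))
E
python3 - <<'E'
from h import *
np.set_printoptions(precision=4,suppress=True)
s=arm.sense(); print({k:np.round(s[k],3) for k in("time","tcp_pos","tcp_rot","wrist_force","grip_width")})
for cam in("top","scene"):
    im,d=arm.snapshot(cam); c=arm.calibration(cam); save(cam+"0.png",im)
    print(cam,"at",cam2w(c,[0,0,0]))
    for q in("controller","selector_axis","tab","start_top","loupe","waffle_c","tweezers_b"):
        for r in arm.search_frame(cam,q)[:2]:
            w=cam2w(c,r["point"]); print(q,round(r["confidence"],2),w,w2pix(c,w)[0])
E
```

```text
{'time': np.float64(0.0), 'tcp_pos': array([ 0.249, -0.573,  0.241]), 'tcp_rot': array([-2.626,  1.722,  0.003]), 'wrist_force': array([-0.202, -0.679, -0.302]), 'grip_width': np.float64(0.085)}
top at [ 0.4946 -0.0558  0.947 ]
controller 0.75 [ 0.4964 -0.0164  0.0604] [323.3271 263.9335]
selector_axis 0.96 [0.4898 0.0214 0.0674] [300.1254 268.5497]
selector_axis 0.29 [ 0.636  -0.0804  0.0111] [359.1604 183.1167]
tab 0.81 [0.4886 0.0255 0.061 ] [298.0319 269.3111]
start_top 0.49 [ 0.4679 -0.0979  0.0772] [373.8856 280.3109]
loupe 0.63 [ 0.5219 -0.1815  0.0105] [419.2017 246.7562]
waffle_c 0.63 [ 0.6314 -0.0811  0.0112] [359.6343 185.6613]
tweezers_b 0.45 [0.6106 0.0564 0.011 ] [281.4904 199.8426]
scene at [ 0.0292 -0.5423  0.4998]
controller 0.88 [ 0.4643 -0.049   0.0597] [302.0869 274.8926]
selector_axis 0.93 [0.4883 0.0166 0.0622] [288.6833 255.2256]
tab 0.84 [0.4877 0.0219 0.0658] [286.6136 252.7281]
start_top 0.73 [ 0.4586 -0.0983  0.0789] [318.6801 278.5094]
loupe 0.97 [ 0.519  -0.1904  0.0099] [379.9504 319.7432]
waffle_c 0.75 [ 0.6483 -0.1002  0.0081] [385.7781 271.7897]
tweezers_b 0.67 [ 0.5204 -0.188   0.0132] [379.5558 317.2628]
```

View pics/top0.png

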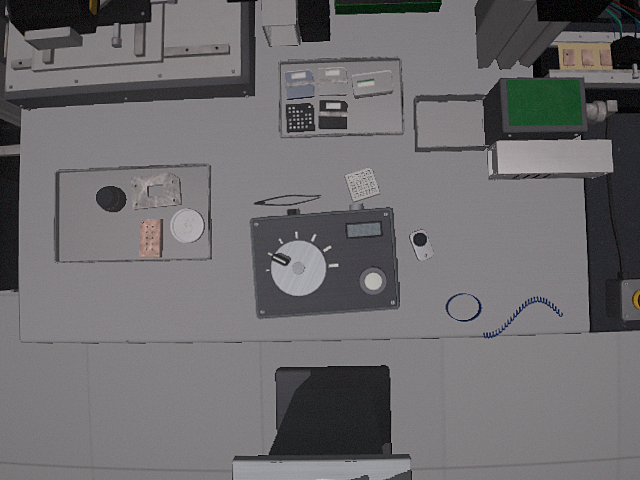

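The top view shows the controller at about (325,262), with the dial centre near (298,268) and the tab near (280,259). The button is at (373,281), the tweezers at (287,200), the tray at (363,184) and the loupe at (421,245). I'll enlarge the controller.

Run:
```python
from h import *
im=cv2.imread("pics/top0.png")[195:325,240:410]
cv2.imwrite("pics/crop0.png",cv2.resize(im,None,fx=4.6,fy=4.6,interpolation=cv2.INTER_CUBIC))
```

```text
(no output)
```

View pics/crop0.png

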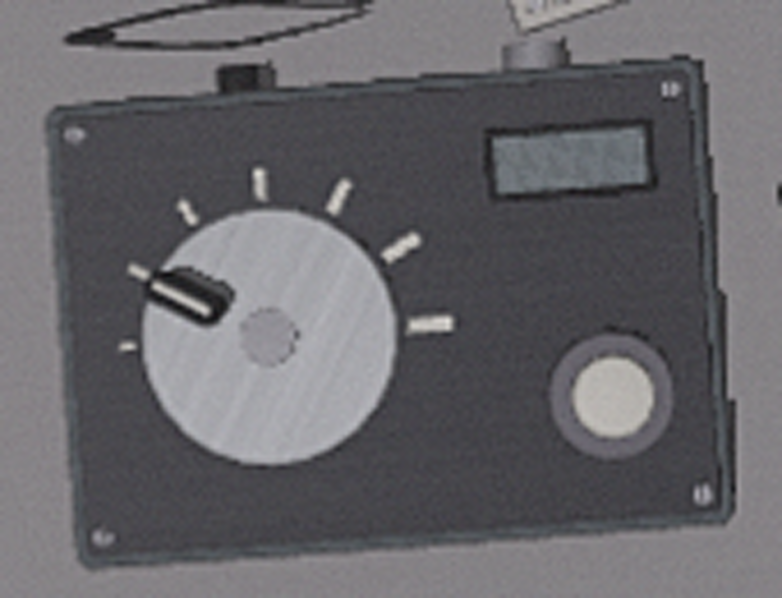

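The tab points at the second mark, so it needs three clicks. Next I'll work out the geometry and the approach.

```bash
cat >> h.py <<'E'
from scipy.spatial.transform import Rotation as Ro
def target(ax,yaw,th,off,r=.031,z=.093):
    "TCP pose, tool +y along push direction, block centre 'off' behind tab centre line at selector angle th"
    a=yaw+np.pi/2-th; p=a-np.pi/2
    pos=np.array([*ax[:2],z])+r*np.array([np.cos(a),np.sin(a),0])-off*np.array([np.cos(p),np.sin(p),0])
    y=np.array([np.cos(p),np.sin(p),0]); zz=np.array([0,0,-1.]); x=np.cross(y,zz)
    return pos,Ro.from_matrix(np.c_[x,y,zz])
def rows(p0,R0,targets):
    for p,R in targets: print(np.round(R0.inv().apply(p-p0),4), np.round((R0.inv()*R).as_rotvec(degrees=True),1))
E
python3 - <<'E'
from h import *
np.set_printoptions(precision=4,suppress=True)
c=arm.calibration("top"); f=lambda u,v,z: pix2w(c,(240+u/4.6,195+v/4.6),z)
ax=f(270,337,.066); b=f(613,397,.078); C=[f(*q,.056) for q in((50,113),(695,62),(730,520),(85,566))]
m=[f(*q,.056) for q in((127,346),(137,270),(188,211),(260,184),(341,196),(402,247),(431,323))]
print("axis",ax,"btn",b); print("corners",np.array(C))
e=lambda a,b:np.arctan2(*(a-b)[1::-1])
print("yaws",e(C[0],C[3]),e(C[1],C[2]),e(C[0],C[1])-np.pi/2,e(C[3],C[2])-np.pi/2)
print("mark yaw",[round(e(q,ax)-np.pi/2+i*np.pi/6,3) for i,q in enumerate(m)])
t=f(185,297,.095); print("tab",t,"ang",np.pi/2-e(t,ax), np.linalg.norm((t-ax)[:2]))
s=arm.sense(); R0=Ro.from_rotvec(s["tcp_rot"])
yaw=np.mean([e(q,ax)-np.pi/2+i*np.pi/6 for i,q in enumerate(m)]); print("yaw",yaw)
rows(s["tcp_pos"],R0,[target(ax,yaw,.524,.028,z=.2)])
E
```

```text
axis [0.4903 0.0239 0.066 ] btn [ 0.4664 -0.0969  0.078 ]
corners [[ 0.5735  0.1032  0.056 ]
 [ 0.5853 -0.1309  0.056 ]
 [ 0.4206 -0.1386  0.056 ]
 [ 0.4092  0.0939  0.056 ]]
yaws 0.05693768958333999 0.04634353432621617 0.05030840486931565 0.04876485007888709
mark yaw [np.float64(0.039), np.float64(0.043), np.float64(0.046), np.float64(0.059), np.float64(0.046), np.float64(0.057), np.float64(0.062)]
tab [0.505  0.0504 0.095 ] ang 0.5052501347462197 0.030283276756688373
yaw 0.050124142384892524
[-0.4929 -0.4654  0.0423] [   0.    -0.  -129.4]
```

Request:
{"name": "apply_moves", "arguments": {"increments": [[1,-0.247,-0.233,0.0,0,0,-65],[1,-0.247,-0.233,0.0,0,0,-65],[1,-0.247,-0.233,0.0,0,0,-65],[1,-0.247,-0.233,0.0,0,0,-65],[1,-0.247,-0.233,0.0,0,0,-65],[1,-0.247,-0.233,0.0,0,0,-65],[1,-0.247,-0.233,0.0,0,0,-65],[1,-0.247,-0.233,0.0,0,0,-65]], "newtons": 20}}

```text
time: 1.6
tcp_pos: [0.367, -0.2482, 0.2431]
tcp_rot: [-3.14, 0.017, -0.004]
wrist_force: [1.0, -0.2, -0.3]
grip_width: -0.0003
```

```bash
cat >> h.py <<'E'
AX=np.array([.4903,.0239,.066]); YAW=.05; BTN=np.array([.4664,-.0969,.078])
E
python3 - <<'E'
from h import *
s=arm.sense(); R0=Ro.from_rotvec(s["tcp_rot"]); print(s["joint_pos"],s["tcp_pos"],s["time"],s["wrist_force"],s["grip_width"])
rows(s["tcp_pos"],R0,[target(AX,YAW,.524,.028,z=.2)])
E
```

```text
[ 0.84065659  0.49235727 -0.51833588  2.07885532  0.3863685   0.66158949
  0.05366412] [ 0.3670074  -0.24823116  0.24308672] 1.6 [ 1.02656806 -0.21125157 -0.32313141] -0.00032312987055738043
[ 0.1089 -0.3136  0.044 ] [ -0.   -0.2 -63.5]
```

Request:
{"name": "apply_moves", "arguments": {"increments": [[1,0.109,-0.314,0.044,0,0,-63.5],[1,0.109,-0.314,0.044,0,0,-63.5],[1,0.109,-0.314,0.044,0,0,-63.5],[1,0.109,-0.314,0.044,0,0,-63.5],[1,0.109,-0.314,0.044,0,0,-63.5],[1,0.109,-0.314,0.044,0,0,-63.5],[1,0.109,-0.314,0.044,0,0,-63.5],[1,0.109,-0.314,0.044,0,0,-63.5]]}}

```text
time: 2.4
tcp_pos: [0.4836, 0.064, 0.1987]
tcp_rot: [-2.68, -1.632, -0.01]
wrist_force: [-0.5, -0.8, -0.3]
grip_width: -0.0003
```

Run:
```python
from h import *
s=arm.sense(); R0=Ro.from_rotvec(s["tcp_rot"]); print(s["joint_pos"],s["tcp_pos"],s["time"])
rows(s["tcp_pos"],R0,[target(AX,YAW,.524,.028,z=z) for z in(.2,.12,.093)])
im,d=arm.snapshot("wrist"); c=arm.calibration("wrist"); save("w1.png",im)
for q in("tab","selector_axis"):
    for r in arm.search_frame("wrist",q)[:1]: print(q,r["confidence"],cam2w(c,r["point"]))
```

```text
[ 0.22718978  0.66461916 -0.72813516  2.0051022   0.6662174   0.71754342
  0.17666307] [0.48364921 0.06402138 0.19866467] 2.4
[-0.0017 -0.0038 -0.0013] [ 0.  -0.4 -0.2]
[-0.0022 -0.0038  0.0787] [ 0.  -0.4 -0.2]
[-0.0024 -0.0038  0.1056] [ 0.  -0.4 -0.2]
tab 0.77 [0.48424466 0.02024572 0.06227523]
selector_axis 0.95 [0.47796618 0.01877363 0.06421265]
```

View pics/w1.png

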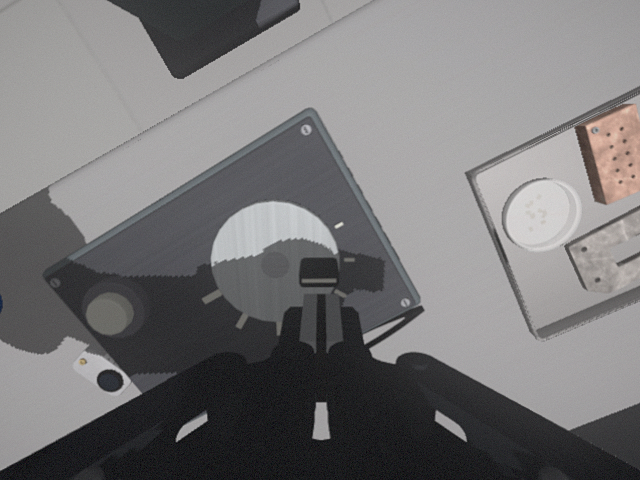

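The wrist view shows the tab at about (320,270), pointing at the second mark (350,260), with the shut fingertips at about (320,300), much nearer the camera. I'll project the planned contact into this picture before lowering.

Run:
```python
from h import *
c=arm.calibration("wrist"); s=arm.sense()
R=Ro.from_rotvec(s["tcp_rot"]); tip=s["tcp_pos"]+R.apply([0,0,.011])
p,_=target(AX,YAW,.524,.0,z=.095); q,_=target(AX,YAW,.524,.028,z=.082)
for n,v in(("cam",None),("axis",AX),("tab",p),("tip",tip),("planned tip low",q),("btn",BTN)): print(n, cam2w(c,[0,0,0]) if v is None else w2pix(c,v)[0])
im,d=arm.snapshot("wrist")
# tool-frame points of finger pixels near the tip
for uv in((312,300),(330,300),(300,315),(345,315),(321,297)):
    z=d[uv[1],uv[0]]; w=pix2w(c,uv,0); o=cam2w(c,[0,0,0]); fw=Ro.from_rotvec(np.ravel(c["rvec"])).as_matrix()[2]
    P=o+(w-o)*z/np.dot(w-o,fw); print(uv,R.inv().apply(P-s["tcp_pos"]))
```

```text
cam [0.41589993 0.09105131 0.32911533]
axis [286.90896519 261.94962927]
tab [331.90214326 277.05426595]
tip [323.10108835 312.83962462]
planned tip low [331.01974161 229.09913772]
btn [118.91349347 315.82602453]
(312, 300) [-0.00413469 -0.01008757  0.00165953]
(330, 300) [ 0.00245423 -0.01030219  0.00121241]
(300, 315) [-0.00835488 -0.00645612 -0.00303074]
(345, 315) [ 0.00777283 -0.006328   -0.00279105]
(321, 297) [-0.00083408 -0.01024353  0.0038755 ]
```

The wrist picture is shifted by about 11 px (roughly 7 mm) from the top-view prediction, and the scene network agrees on the direction. I'll use a compromise axis of (0.4885, 0.0205), leave 11 mm of clearance, and lower in steps.

```bash
cat >> h.py <<'E'
AX=np.array([.4885,.0205,.066])
E
python3 - <<'E'
from h import *
s=arm.sense(); R0=Ro.from_rotvec(s["tcp_rot"])
rows(s["tcp_pos"],R0,[target(AX,YAW,.524,.028,z=z) for z in(.2,.15,.12,.093)])
E
```

```text
[ 0.0024 -0.0055 -0.0018] [ 0.   0.1 -1. ]
[ 0.0025 -0.0055  0.0482] [ 0.   0.1 -1. ]
[ 0.0025 -0.0055  0.0782] [ 0.   0.1 -1. ]
[ 0.0025 -0.0055  0.1052] [ 0.   0.1 -1. ]
```

Request:
{"name": "apply_moves", "arguments": {"increments": [[1,0.0025,-0.0055,0.03,0,0,-1],[1,0.0025,-0.0055,0.06,0,0,-1],[1,0.0025,-0.0055,0.075,0,0,-1],[1,0.0025,-0.0055,0.085,0,0,-1],[1,0.0025,-0.0055,0.095,0,0,-1],[1,0.0025,-0.0055,0.104,0,0,-1],[1,0.0025,-0.0055,0.104,0,0,-1]]}}

```text
time: 3.3
tcp_pos: [0.4777, 0.0615, 0.0937]
tcp_rot: [2.679, 1.64, -0.002]
wrist_force: [0.2, 1.4, 0.5]
grip_width: -0.0
```

Run:
```python
from h import *
s=arm.sense(); R0=Ro.from_rotvec(s["tcp_rot"]); print(s["tcp_pos"],s["wrist_force"])
rows(s["tcp_pos"],R0,[target(AX,YAW,th,.017) for th in np.arange(.4,1.0,.08)])
im,d=arm.snapshot("scene"); c=arm.calibration("scene"); u,v=w2pix(c,AX)[0].astype(int); print(u,v)
cr=im[v-60:v+60,u-80:u+100]; save("s1.png",cv2.resize(cr,None,fx=4,fy=4,interpolation=cv2.INTER_CUBIC))
```

```text
[0.47772146 0.06151943 0.09369292] [0.19563452 1.41856603 0.51938394]
[-0.0029  0.0076  0.0007] [-0.   0.1 -7. ]
[-0.0014  0.01    0.0007] [-0.   0.1 -2.4]
[-0.      0.0124  0.0007] [-0.   0.1  2.2]
[0.0012 0.015  0.0007] [-0.   0.1  6.8]
[0.0021 0.0177 0.0007] [-0.   0.1 11.3]
[0.0028 0.0204 0.0007] [-0.   0.1 15.9]
[0.0034 0.0232 0.0007] [-0.   0.1 20.5]
[0.0037 0.026  0.0007] [-0.   0.1 25.1]
287 252
```

View pics/s1.png

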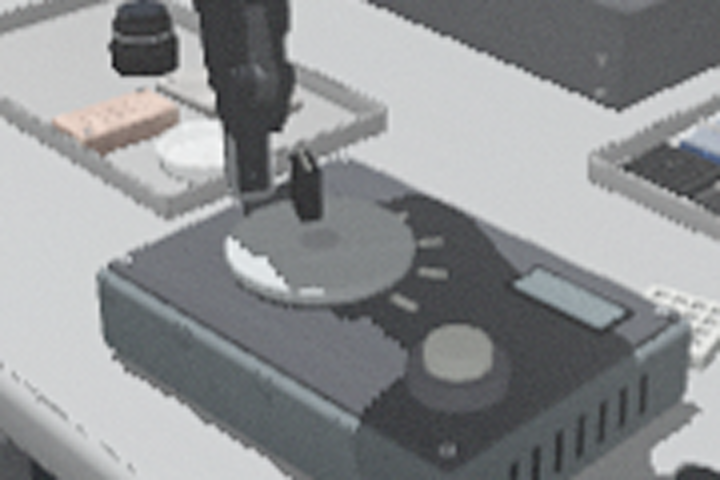

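The finger is down behind the tab (tab at about (308,185), finger at about (250,190)) and clear of the dial. I'll push the first click along the arc.

Request:
{"name": "apply_moves", "arguments": {"increments": [[1,-0.0014,0.01,0.0,0,0,-2.4],[1,0.0,0.0125,0.0,0,0,2],[1,0.0012,0.015,0.0,0,0,7],[1,0.002,0.0175,0.0,0,0,11.5],[1,0.0028,0.0204,0.0,0,0,16],[1,0.0032,0.022,0.0,0,0,18.5],[1,0.0033,0.0228,0.0,0,0,20],[1,0.0033,0.0228,0.0,0,0,20]]}}

```text
time: 4.15
tcp_pos: [0.5003, 0.0544, 0.0946]
tcp_rot: [2.923, 1.15, 0.002]
wrist_force: [-0.4, 0.8, -0.1]
grip_width: -0.0003
```

```bash
cat >> h.py <<'E'
def look(name):
    im,d=arm.snapshot("scene"); c=arm.calibration("scene"); u,v=287,252
    cr=im[v-40:v+30,u-45:u+60]; save(name,cv2.resize(cr,None,fx=5,fy=5,interpolation=cv2.INTER_CUBIC))
    r=arm.search_frame("scene","tab")[:1]
    for q in r: print("tab net",q["confidence"],cam2w(c,q["point"]))
    for i in range(1,8):
        t=(i-1)*np.pi/6; a=YAW+np.pi/2-t; P=[AX[0]+.031*np.cos(a),AX[1]+.031*np.sin(a),.095]
        p=w2pix(c,P)[0]; print(i,np.round((p-[u-45,v-40])*5),end=" ")
    # dark points just below tab top: depth -> world points in the tab's height band, inside the dial
    K=np.array([[c["fx"],0,c["cx"]],[0,c["fy"],c["cy"]],[0,0,1]]); vv,uu=np.mgrid[v-40:v+30,u-45:u+60]
    n=cv2.undistortPoints(np.c_[uu.ravel(),vv.ravel()].astype(float).reshape(-1,1,2),K,np.array(c["distortion"],float)).reshape(-1,2)
    z=d[v-40:v+30,u-45:u+60].ravel(); Rm=cv2.Rodrigues(np.array(c["rvec"],float))[0]
    W=(np.c_[n*z[:,None],z]-np.ravel(c["tvec"]))@Rm; r=W[:,:2]-AX[:2]; h=np.hypot(*r.T)
    k=(W[:,2]>.074)&(W[:,2]<.1)&(h<.048)&(h>.01)
    ang=(YAW+np.pi/2-np.arctan2(r[k,1],r[k,0])); print("\nband angles hist",np.histogram(ang,np.arange(-.7,3.4,.2))[0])
E
python3 - <<'E'
from h import *
s=arm.sense(); R0=Ro.from_rotvec(s["tcp_rot"]); print(s["tcp_pos"],s["wrist_force"])
look("s2.png")
rows(s["tcp_pos"],R0,[target(AX,YAW,th,.017) for th in np.arange(.86,1.5,.08)])
E
```

```text
[0.50031776 0.05439705 0.0946138 ] [-0.41960894  0.84351745 -0.08358966]
tab net 0.55 [0.48567801 0.02273666 0.06702019]
1 [171. 111.] 2 [207. 101.] 3 [248. 101.] 4 [283. 111.] 5 [304. 128.] 6 [304. 148.] 7 [282. 167.] 
band angles hist [ 0  0  0 20 21 10 19 27 40 49  0  0  0  0  0  0  0  0  0  0]
[-0.0009 -0.0006  0.0016] [ 0.  -0.  -0.6]
[0.0003 0.0019 0.0016] [ 0. -0.  4.]
[0.0014 0.0045 0.0016] [ 0.  -0.   8.5]
[0.0023 0.0072 0.0016] [ 0.  -0.1 13.1]
[0.0029 0.01   0.0016] [ 0.  -0.1 17.7]
[0.0034 0.0128 0.0016] [ 0.  -0.1 22.3]
[0.0036 0.0156 0.0016] [ 0.  -0.1 26.9]
[0.0036 0.0184 0.0016] [ 0.  -0.1 31.5]
```

View pics/s2.png

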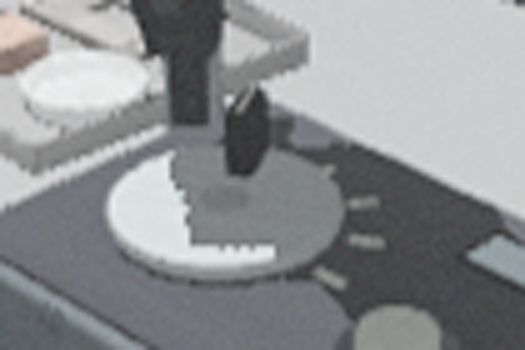

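The tab top is at (248,100), exactly the predicted third position, and the contact force is near zero. So the first click is done. Now the second, from 3 to 4.

Request:
{"name": "apply_moves", "arguments": {"increments": [[1,0.0003,0.002,0.0,0,0,4],[1,0.0014,0.0045,0.0,0,0,8.5],[1,0.0023,0.0072,0.0,0,0,13],[1,0.0029,0.01,0.0,0,0,17.5],[1,0.0034,0.0128,0.0,0,0,22],[1,0.0036,0.0156,0.0,0,0,27],[1,0.0036,0.0168,0.0,0,0,29],[1,0.0036,0.0168,0.0,0,0,29]]}}

```text
time: 5.05
tcp_pos: [0.514, 0.0444, 0.0943]
tcp_rot: [3.118, 0.383, 0.0]
wrist_force: [0.1, -0.4, -0.3]
grip_width: -0.0001
```

Run:
```python
from h import *
s=arm.sense(); R0=Ro.from_rotvec(s["tcp_rot"]); print(s["tcp_pos"],s["wrist_force"])
look("s3.png")
rows(s["tcp_pos"],R0,[target(AX,YAW,th,.017) for th in (1.38,1.46,1.54,1.62,1.7,1.78,1.86,1.9,1.94)])
```

```text
[0.51400515 0.04442071 0.09430828] [ 0.13873156 -0.39568804 -0.26486056]
tab net 0.71 [0.48501102 0.0203472  0.06745097]
1 [171. 111.] 2 [207. 101.] 3 [248. 101.] 4 [283. 111.] 5 [304. 128.] 6 [304. 148.] 7 [282. 167.] 
band angles hist [  0   0   0   0   0   4  18  12  20  24  33 106   1   0   0   0   0   0
   0   0]
[0.0005 0.0001 0.0013] [ 0.  -0.   0.2]
[0.0018 0.0027 0.0013] [ 0.  -0.   4.8]
[0.0028 0.0053 0.0013] [ 0.  -0.   9.4]
[0.0036 0.008  0.0013] [ 0. -0. 14.]
[0.0043 0.0108 0.0013] [ 0.  -0.  18.6]
[0.0046 0.0136 0.0013] [ 0.  -0.  23.1]
[0.0048 0.0164 0.0013] [ 0.  -0.  27.7]
[0.0048 0.0178 0.0013] [ 0. -0. 30.]
[0.0047 0.0192 0.0013] [ 0.  -0.  32.3]
```

View pics/s3.png

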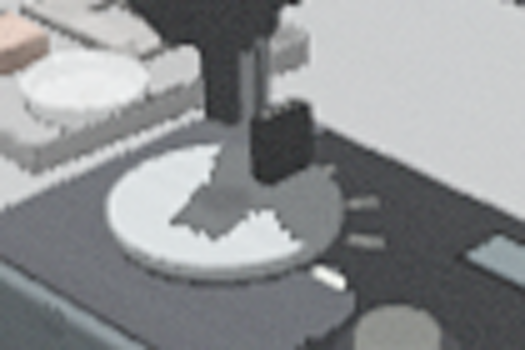

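The tab top is at about (285,110), the fourth position, again with no load. Now the last click, stopping the finger just past half-way.

Request:
{"name": "apply_moves", "arguments": {"increments": [[1,0.0018,0.0027,0.0,0,0,5],[1,0.0028,0.0053,0.0,0,0,9.5],[1,0.0036,0.008,0.0,0,0,14],[1,0.0043,0.0108,0.0,0,0,18.5],[1,0.0046,0.0136,0.0,0,0,23],[1,0.0048,0.0158,0.0,0,0,27],[1,0.0048,0.0168,0.0,0,0,28.5],[1,0.0048,0.0168,0.0,0,0,28.5]]}}

```text
time: 5.95
tcp_pos: [0.5225, 0.0294, 0.0943]
tcp_rot: [3.116, -0.395, 0.0]
wrist_force: [-0.4, 0.0, 0.2]
grip_width: 0.0001
```

Run:
```python
from h import *
s=arm.sense(); R0=Ro.from_rotvec(s["tcp_rot"]); print(s["tcp_pos"],s["wrist_force"])
look("s4.png")
rows(s["tcp_pos"],R0,[target(AX,YAW,th,.017) for th in (1.88,1.92)])
```

```text
[0.52252626 0.02941644 0.09430501] [-0.40403459  0.023453    0.16278918]
tab net 0.58 [0.48582713 0.01254263 0.06472468]
1 [171. 111.] 2 [207. 101.] 3 [248. 101.] 4 [283. 111.] 5 [304. 128.] 6 [304. 148.] 7 [282. 167.] 
band angles hist [ 0  0  0  0  0  0  0  0  6  2 16 29 10 53 94  0  0  0  0  0]
[0.0004 0.0003 0.0013] [ 0.  -0.   0.4]
[0.001  0.0016 0.0013] [ 0.  -0.   2.7]
```

View pics/s4.png

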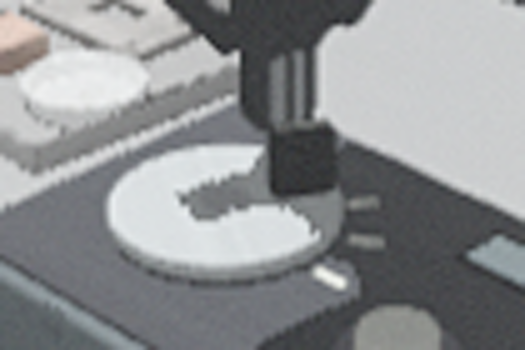

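The tab top is at (303,128), the fifth position, with no load. I'll back away along tool -y, lift, and check from above.

Request:
{"name": "apply_moves", "arguments": {"increments": [[1,0,-0.006,0,0,0,0],[1,0,-0.015,0,0,0,0],[1,0,-0.015,-0.03,0,0,0],[1,0,-0.015,-0.06,0,0,0],[1,0,-0.015,-0.07,0,0,0],[1,0,-0.015,-0.07,0,0,0]]}}

```text
time: 6.65
tcp_pos: [0.5274, 0.045, 0.1656]
tcp_rot: [-3.115, 0.396, -0.005]
wrist_force: [0.2, -0.8, 0.1]
grip_width: -0.0
```

```bash
cat >> h.py <<'E'
BTN=np.array([.465,-.0985,.078])
E
python3 - <<'E'
from h import *
s=arm.sense(); R0=Ro.from_rotvec(s["tcp_rot"]); print(s["tcp_pos"],s["time"])
_,R=target(AX,YAW,1.57,0)
rows(s["tcp_pos"],R0,[(np.array([*BTN[:2],.15]),R)])
E
```

```text
[0.52742987 0.04496061 0.16558302] 6.65
[-0.0246  0.1545  0.0152] [ -0.1  -0.2 -17.4]
```

Request:
{"name": "apply_moves", "arguments": {"increments": [[1,-0.0246,0.1545,0.0,0,0,-17.4],[1,-0.0246,0.1545,0.0,0,0,-17.4],[1,-0.0246,0.1545,0.0,0,0,-17.4],[1,-0.0246,0.1545,0.0,0,0,-17.4],[1,-0.0246,0.1545,0.015,0,0,-17.4],[1,-0.0246,0.1545,0.015,0,0,-17.4]]}}

```text
time: 7.25
tcp_pos: [0.4624, -0.0993, 0.1474]
tcp_rot: [-3.14, -0.078, 0.006]
wrist_force: [0.1, -0.2, 0.5]
grip_width: -0.0001
```

Run:
```python
from h import *
s=arm.sense(); R0=Ro.from_rotvec(s["tcp_rot"]); print(s["tcp_pos"],s["wrist_force"],s["time"])
_,R=target(AX,YAW,1.57,0)
rows(s["tcp_pos"],R0,[(np.array([*BTN[:2],z]),R) for z in(.15,.1)])
a,_=arm.snapshot("top"); b,_=arm.snapshot("scene"); 
A=cv2.resize(a[195:325,240:410],(523,400),interpolation=cv2.INTER_CUBIC)
B=cv2.resize(b[222:322,247:357],(440,400),interpolation=cv2.INTER_CUBIC)
save("t5.png",cv2.resize(np.hstack([A,B]),None,fx=.83,fy=.83,interpolation=cv2.INTER_AREA))
```

```text
[ 0.4623799  -0.09925759  0.14741333] [ 0.14046098 -0.15419478  0.51293918] 7.25
[ 0.0026 -0.0006 -0.0026] [-0.1  0.2 -0.1]
[ 0.0028 -0.0006  0.0474] [-0.1  0.2 -0.1]
```

View pics/t5.png

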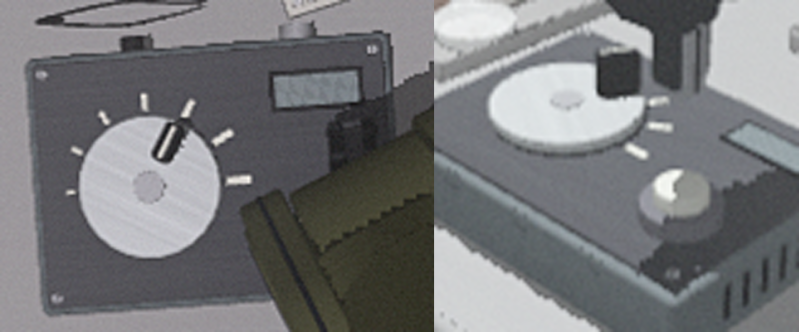

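The tab points at the fifth mark (top view (187,108), tab at (170,138)) and the button is up, with the fingertip above it. I'll lower to just above it.

Request:
{"name": "apply_moves", "arguments": {"increments": [[1,0.0027,-0.0006,0.02,0,0,0],[1,0.0027,-0.0006,0.035,0,0,0],[1,0.0027,-0.0006,0.045,0,0,0],[1,0.0027,-0.0006,0.052,0,0,0],[1,0.0027,-0.0006,0.054,0,0,0],[1,0.0027,-0.0006,0.054,0,0,0]]}}

```text
time: 7.95
tcp_pos: [0.4665, -0.0984, 0.0953]
tcp_rot: [3.14, 0.08, -0.0]
wrist_force: [0.0, 0.4, 0.4]
grip_width: -0.0001
```

Request:
{"name": "apply_moves", "arguments": {"increments": [[1,0,0,0.003,0,0,0],[1,0,0,0.005,0,0,0],[1,0,0,0.007,0,0,0],[1,0,0,0.009,0,0,0],[1,0,0,0.01,0,0,0],[1,0,0,0.01,0,0,0]]}}

```text
time: 8.55
tcp_pos: [0.4666, -0.0987, 0.0854]
tcp_rot: [3.14, 0.079, 0.001]
wrist_force: [0.1, -0.9, 3.5]
grip_width: 0.0002
```

Request:
{"name": "apply_moves", "arguments": {"increments": [[1,0,0,0.001,0,0,0],[1,0,0,0.002,0,0,0],[1,0,0,0.003,0,0,0],[1,0,0,0.003,0,0,0],[1,0,0,0.003,0,0,0]]}}

```text
time: 9.05
tcp_pos: [0.4666, -0.0988, 0.083]
tcp_rot: [3.14, 0.079, 0.001]
wrist_force: [-0.5, 0.4, 11.2]
grip_width: 0.0003
```

The force has risen past the spring's 5 N to 11 N and the tip is at 72 mm, so the button is on its stop. I'll hold briefly, then lift clear.

Request:
{"name": "apply_moves", "arguments": {"increments": [[1,0,0,0,0,0,0],[1,0,0,0,0,0,0],[1,0,0,-0.01,0,0,0],[1,0,0,-0.03,0,0,0],[1,0,0,-0.07,0,0,0],[1,0,0,-0.12,0,0,0],[1,0,0,-0.12,0,0,0],[1,0,0,-0.12,0,0,0]]}}

```text
time: 9.85
tcp_pos: [0.4666, -0.0989, 0.2032]
tcp_rot: [3.14, 0.078, 0.003]
wrist_force: [-0.7, -0.2, -0.4]
grip_width: 0.0
```

Run:
```python
from h import *
s=arm.sense(); print(s["tcp_pos"],s["wrist_force"],s["time"])
a,_=arm.snapshot("top"); c=arm.calibration("top")
for q in("loupe","waffle_c","tweezers_b"):
    for r in arm.search_frame("top",q)[:1]: print(q,r["confidence"],cam2w(c,r["point"]))
b,d=arm.snapshot("scene"); c=arm.calibration("scene")
for q in("start_top","loupe"):
    for r in arm.search_frame("scene",q)[:1]: print(q,r["confidence"],cam2w(c,r["point"]))
A=cv2.resize(a[175:325,240:440],(533,400),interpolation=cv2.INTER_CUBIC)
B=cv2.resize(b[222:322,247:357],(440,400),interpolation=cv2.INTER_CUBIC)
save("t6.png",cv2.resize(np.hstack([A,B]),None,fx=.82,fy=.82,interpolation=cv2.INTER_AREA))
```

```text
[ 0.46663924 -0.09886763  0.2032033 ] [-0.67524245 -0.22542446 -0.38557726] 9.85
waffle_c 0.72 [0.61420882 0.06070401 0.0095335 ]
tweezers_b 0.66 [0.61171348 0.05706875 0.00939885]
start_top 0.67 [ 0.45980878 -0.10057935  0.07938359]
loupe 0.73 [ 0.51852529 -0.187292    0.01101014]
```

View pics/t6.png

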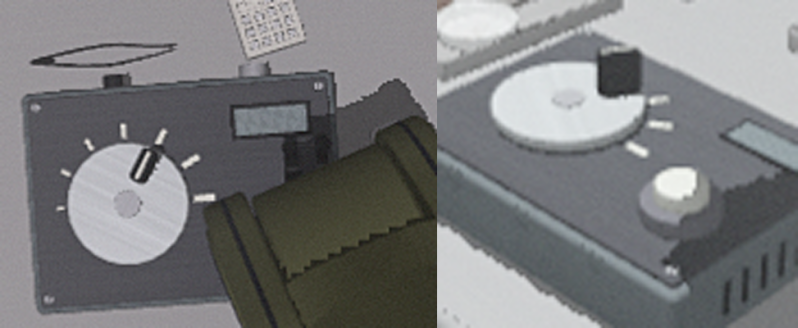

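The selector is still at the fifth mark and the button is up at 79 mm. The tray and tweezers look unmoved in the picture, and the loupe was found at its old place. I'm handing the job in.

```bash
python3 -c "
from rig import arm
print(arm.job_done())"
```

```text
the job is handed in; nothing more can be done
None
```

The heater controller is set to level five and started, and the job is handed in. The robot's clock stood at about 10 s of the 69 s allowed.

- **Selector:** The tab started at the second mark. I pushed it three clicks clockwise with the shut fingertips, checking each click in the scene camera. The top view then showed it at the fifth mark, both before and after the button press.
- **Start button:** I pressed it to its stop, with the fingertip at about 72 mm and 11 N against the 5 N spring, then let it go. Afterwards the network put its top at 79 mm (78 mm is fully up), and the wrist force was near zero with the arm clear.
- **Bystanders:** The tweezers were found within 2 mm of where they started, and the loupe within about 3 mm. The tray looks unmoved in the last picture.

Two checks disagreed:
- **Die tray:** In the last look, the network put the "die tray" at the tweezers' position. I took that as a misdetection, since the picture shows the tray in its place.
- **Dial axis:** The cameras differed by up to 7 mm on where the dial axis is. I used a compromise position, and each click's tab position agreed with it.

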